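# Check-weigh two look-alike cartons on a trip balance

## Task

Open the grey container, folding its lid back past upright so that it stays open by itself. One of the two look-alike white cartons inside is packed full and the other is short: before any goes in the bin, stand one alone on the empty pan of the balance and let go (a full carton outweighs the brass check weight and sinks that pan, a short one leaves it up). Finish with the short carton standing in the empty blue bin beside the balance and the full one standing on the pan, both set down upright and not dropped, with the lid still open and the check weight and the other things on the table left alone.

Things in the scene. Friction and masses are not known exactly. Their poses are not given: they have to be found in the camera images.
- case: grey plastic container, 200 mm (its x) by 300 mm (its y) by 86 mm high, walls and floor 4 mm, fixed. Origin: centre of its underside. Its -x side, with the lid's lip, faces the robot's right (within 0.25 rad); the lid is hinged along its +x rim. Inside, a 66 mm high divider stands in the plane y = 0 with a carton on either side, about at y = -75 and +75 mm, long sides roughly along y.
- hinge (a point): middle of the lid's hinge line on the case's rim away from the balance: case frame x +100, z +86.5 mm; the hinge line runs along the case's y
- lid (a joint): lid angle in rad: 0 shut and level, 1.57 upright, stop at 1.95. Nearly free hinge; the 0.2 kg lid falls shut when let go short of upright and falls back on to its stop beyond upright. The lid is a flat 4 mm plate reaching 204 mm from the hinge, as wide as the case.
- lip (a point): middle of the underside of the lid's pull lip: a 5 mm thick shelf, 120 mm wide, in the middle of the lid's free edge, from 203 to 235 mm from the hinge (this point: 219), 85 mm above the table when shut, nothing beneath it. Its outer end is turned up as a ridge 6 mm thick and 20 mm high. Lift it from beneath or pinch the ridge.
- carton_a: closed white carton with a brown tape band, 54 mm (its x) by 84 mm (its y) by 76 mm high, outwardly the same as carton_b; 0.15 to 0.42 kg. Origin: centre of its underside, z up. Stands in the case at the start, hidden under the lid; its underside is then 4 mm above the table. Either carton may be the full one: it changes from run to run.
- carton_b: closed white carton, as carton_a
- balance: grey even-arm trip balance, fixed to the table. Origin: centre of its underside. Beam along its y; the empty load pan is on its +y side, 135 mm from the middle, the check pan with the weight on its -y side. A pointer and dial stand over the middle, to 190 mm high. Both pans stay level as they rise and sink.
- beam (a joint): beam tilt in rad: 0 load pan up against its stop (13 mm above level) as at the start, 0.1 level, 0.2 load pan down against its stop (13 mm below level). It goes over within about a second once the load is let go.
- load_pan: the empty pan, a flat rimless steel disc of 160 mm diameter, 4 mm thick, on a carrier; origin at the carrier's pivot, 38 mm below the pan's top
- load_pan_top (a point): centre of the load pan's top face; 120 mm above the table when level, 133 mm when up, 107 mm when down
- check_pan_top (a point): centre of the other pan's top face, the same disc
- check_weight: brass knobbed weight, 44 mm across, 47 mm high, 0.26 kg, standing on the check pan. It weighs more than the short carton and less than the full one by at least 45 g. Origin: centre of its underside. Leave it there.
- bin: blue open-front stacking bin, fixed to the table: 180 mm (its x) by 150 mm (its y), 4 mm thick, back and sides 75 mm high, front (its -x side) 38 mm. Origin: centre of its underside, 4 mm below its inner floor.
- tape_roll: loose cardboard-brown tape roll lying flat, 104 mm across, 48 mm high; bystander
- spare_weight: spare brass weight, 52 mm across, 55 mm high, standing on the table; bystander
- screwdriver: screwdriver, 150 mm, lying right of the bin; bystander
- tape_dispenser: black desk tape dispenser, 200 x 70 mm, 110 mm high; bystander
Not all that is in view belongs to the job. Leave any purple look-alike of the check_weight alone.

How it is judged:
By the outcome, as a careful person would: the job done as asked, in the order asked, and still so for the second after the job is handed in, with the robot touching nothing.
It also fails if it takes over 70 s, if anything falls off the work surface, if the arm or the gripper's body presses on something with over 40 N, if the wrist force passes 120 N, or if a joint passes its speed limit or range.

## Robot

A 7-joint arm with a two-finger parallel gripper is mounted at the origin on the work surface. World frame = base frame: x ahead of the robot, y to its left, z up, the work surface at z = 0. Lengths are in m, angles in rad, forces in N, time in s.
With the tool pointing down it reaches from about 0.35 to 0.9 m from the base axis. Payload 7.2 kg.
Tool frame: the origin (TCP) lies on the mounting face of the last link; the fingertips stand 182 mm ahead of it and the grasp point (between the pads) lies 163 mm ahead of it (grip_depth is the distance from the TCP to the grasp point, in m); z points along the fingers, y is the line along which they close (so a half turn about z gives the same grasp; the last joint's range is limited). The gripper opens to 88 mm and grips with 3 to 60 N. Pads are 20 mm wide; open, the fingers measure 115 mm over their backs; the gripper's body (75 mm by 178 mm) begins 61 mm behind the grasp point.
Start: joints at [1.229, 0.411, -0.013, 1.596, 0.006, 1.134, -0.082], TCP at [0.169, -0.602, 0.405] pointing down, gripper open.
Joint ranges: [-2.95, 2.95], [-0.29, 1.99], [-1.47, 1.44], [0.14, 2.54], [-1.03, 4.17], [0.13, 1.85], [-2.86, 2.86]. Speed limits (rad/s): [2.39, 2.39, 3.01, 3.01, 3.14, 3.14, 3.14].

## Interface

Orientations are given as a 3x3 rotation matrix whose columns are the frame's x, y, z axes.
In Python, from plant import read_state, capture, camera_info, finish_job, grip_depth gives the robot as it stands.
- The arm moves only by the tool send_rows, never from a script. Its argument "increments" is a list of rows, each a list of 4 numbers: the shift along the world's x, y, z in cm, then the turn about the world's z in rad. A call has exactly 5 rows; each row shifts and turns the commanded pose from where the row before left it; what a row does not reach is not made up. A row lasts 1/12 s, in which the tool goes at most 41.7 mm and 7.16 degrees, less where a joint would pass 70% of its speed; a pose out of reach is approached as far as the arm can. A call with a gripper value outside its range is refused whole. "jaw" is the gripper command: -1 is shut, 1 is fully open, values between are in proportion, set as the call begins (left out, the last holds). The fingers move at their own pace and stop on an object; the grip force is fixed at half the most. Time passes only in rows, so rows that do not move let the fingers close, or fill a call up. It gives the time, the measured TCP pose, the force, the opening and the grip force at its end, in the units of the state.
- read_state(): the state, without advancing time (a new reading comes with each control period).
- capture(name): name is "scene" or "top" or "wrist"; returns the picture (400x640x3 uint8, red, green, blue); there is no depth.
- camera_info(name): a dict with "fx", "fy", "cx", "cy" (pixels), "k1" (the pictures are not rectified: a ray, as slopes to the right and down, at radius r is drawn at 1 + k1 r^2 times it, then the intrinsics apply), "R" (3x3) and "t" (3): a world point X has camera coordinates R X + t. Camera axes: x right, y down, z forward; pixel columns grow to the right and rows downward; lengths in m; the calibration is good to about 2 mm. A picture is of the moment at which its call begins: read the wrist's pose just before it. camera_info takes no time and is no camera call; for the wrist camera it gives the pose at the moment of the call.
- finish_job(): hands the job in; it is judged then, once.
The state is a dict: "time_s": time; "q": joint angles; "qd": joint speeds; "tau": joint torques, N m; "tcp_pos": TCP position; "tcp_rot": TCP orientation; "contact_force": force on the tool from outside, world axes, zero at the start; "torque": the same for the moment, N m; "width": finger opening in m; "gripper_force": force on a finger pad.
Only numpy, scipy, OpenCV 4.12 (cv2) and the standard library are available. Lean on these libraries where they do the work, as an engineer would, in place of code of your own. Each camera call takes 0.05 s, during which the arm holds its last target. There are 200 camera calls.

## Working session

There is one attempt and no reset: what is moved stays moved. The work goes in short steps, Python scripts to look and compute and a tool call to move; the robot and the scene stay as the last step left them, time stands still between calls to the robot, and variables do not carry over. Pictures are saved under pics/ and viewed, at most 11 in all, crops included, and the job is handed in when it is done.

Besides the shell and the picture viewer there is one more tool, called after ">>>" as name([rows], argument=value, ...), one row to a line, values as JSON. send_rows: Moves the arm, as the interface text tells. Its arguments: {"type":"object","properties":{"increments":{"type":"array"},"jaw":{"type":"number"}},"required":["increments"]}

```bash
ls; mkdir -p pics; cat > h.py <<'E'
import numpy as np, cv2
from plant import *
def K(i): return np.array([[i['fx'],0,i['cx']],[0,i['fy'],i['cy']],[0,0,1.]]), np.array([i['k1'],0,0,0,0.])
def ray(i,uv):
    k,d=K(i); R=np.array(i['R']);t=np.array(i['t'])
    p=cv2.undistortPoints(np.array(uv,float).reshape(-1,1,2),k,d).reshape(-1,2)
    return -R.T@t, np.c_[p,np.ones(len(p))]@R
def onz(i,uv,z):
    o,d=ray(i,uv); return o+d*((z-o[2])/d[:,2])[:,None]
def proj(i,X):
    k,d=K(i); R=np.array(i['R']);t=np.array(i['t'])
    return cv2.projectPoints(np.array(X,float).reshape(-1,1,3),cv2.Rodrigues(R)[0],t,k,d)[0].reshape(-1,2)
def snap(n,f):
    i=camera_info(n); im=np.array(capture(n)); cv2.imwrite(f'pics/{f}.png',im[:,:,::-1]); return i,im
E
python3 - <<'E'
from h import *
for n in('scene','top','wrist'):
    i,im=snap(n,n+'0'); R=np.array(i['R']); print(n,-R.T@np.array(i['t']),R[2].round(2))
print(read_state(), grip_depth)
E
```

```text
pics
scene [ 0.9173844  -0.6611634   1.09915117] [-0.31  0.46 -0.83]
top [ 0.3444313  -0.11523283  1.57560331] [ 0.12  0.01 -0.99]
wrist [ 0.23838361 -0.5816037   0.38407136] [-0.26 -0.07 -0.96]
{'time_s': 0.15, 'q': array([ 1.2288139 ,  0.41172257, -0.0127102 ,  1.59682245,  0.00562155,
        1.13428914, -0.082209  ]), 'qd': array([-8.27121796e-04, -3.82465758e-03, -1.17112112e-03, -2.45536280e-03,
        1.15613387e-03,  5.36855445e-05, -7.33574729e-04]), 'tau': array([ 1.57743227e-03, -5.88336074e+01,  6.42620903e-01, -2.91293031e+01,
       -5.36872947e-02,  1.57690753e-02,  8.42626628e-05]), 'tcp_pos': array([ 0.168922  , -0.60157942,  0.40401016]), 'tcp_rot': array([[ 9.62749151e-01,  2.70395806e-01, -4.25158159e-04],
       [ 2.70396120e-01, -9.62748495e-01,  1.12840443e-03],
       [-1.04204552e-04, -1.20133153e-03, -9.99999273e-01]]), 'contact_force': array([-0.32167984, -0.28764643,  0.14405663]), 'torque': array([-0.01845203, -0.0135513 , -0.04041605]), 'gripper_force': 0.0, 'width': 0.08765821334973131} 0.1633
```

View pics/top0.png

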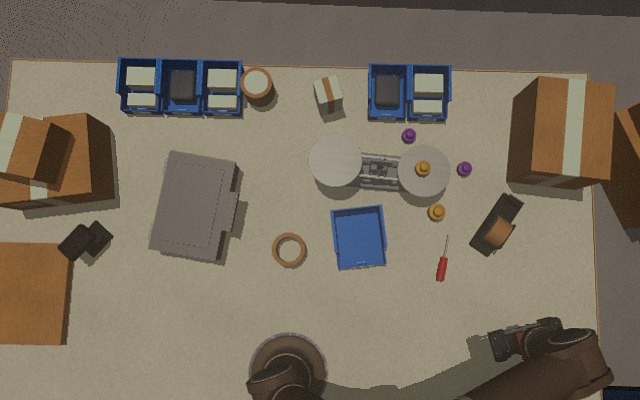

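View pics/scene0.png

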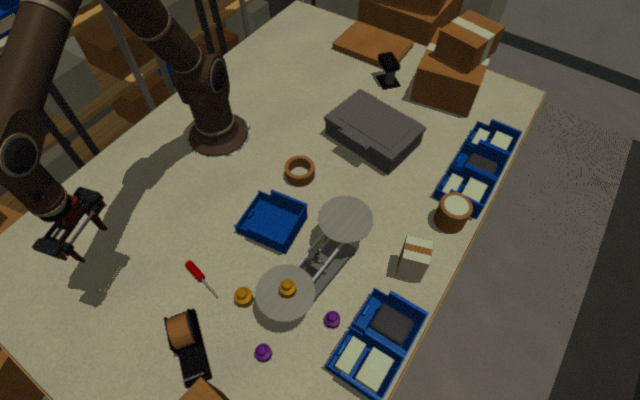

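The top view shows the case at about (195,206) with its lip at (237,213). The load pan is at (335,161), the bin at (358,237), and the tape roll at (289,250) between the case and the bin. I'll crop in for the corners.

```bash
python3 - <<'E'
from h import *
im=cv2.imread('pics/top0.png')
a=cv2.resize(im[140:275,140:250],None,fx=4,fy=4,interpolation=cv2.INTER_CUBIC)
b=cv2.resize(im[130:275,300:390],None,fx=3.7,fy=3.7,interpolation=cv2.INTER_CUBIC)[:540]
print(a.shape,b.shape)
cv2.imwrite('pics/c1.png',np.hstack([a,np.pad(b,((0,540-b.shape[0]),(0,0),(0,0)))]))
i=camera_info('top'); hsv=cv2.cvtColor(im,cv2.COLOR_BGR2HSV)
# bin: blue
m=cv2.inRange(hsv,(100,120,40),(125,255,255)); m[:190]=0
c=max(cv2.findContours(m,0,2)[0],key=cv2.contourArea); r=cv2.minAreaRect(c);print('bin px',r, cv2.approxPolyDP(c,4,True).reshape(-1,2).tolist())
g=cv2.inRange(hsv,(0,0,0),(180,60,135)); g[:140]=0;g[280:]=0;g[:,:140]=0;g[:,260:]=0
c=max(cv2.findContours(g,0,2)[0],key=cv2.contourArea); print('case',cv2.boundingRect(c),cv2.approxPolyDP(c,2,True).reshape(-1,2).tolist())
E
```

```text
(540, 440, 3) (536, 333, 3)
bin px ((357.6510925292969, 236.8094940185547), (57.38847351074219, 48.79166793823242), 83.41805267333984) [[331, 211], [338, 267], [385, 262], [377, 213], [335, 217], [335, 231]]
case (147, 150, 102, 117) [[170, 150], [164, 163], [164, 178], [154, 221], [149, 231], [150, 237], [147, 238], [148, 248], [159, 250], [167, 256], [184, 257], [223, 266], [229, 240], [234, 236], [240, 239], [244, 224], [243, 217], [248, 204], [247, 201], [237, 198], [243, 171], [236, 162]]
```

View pics/c1.png

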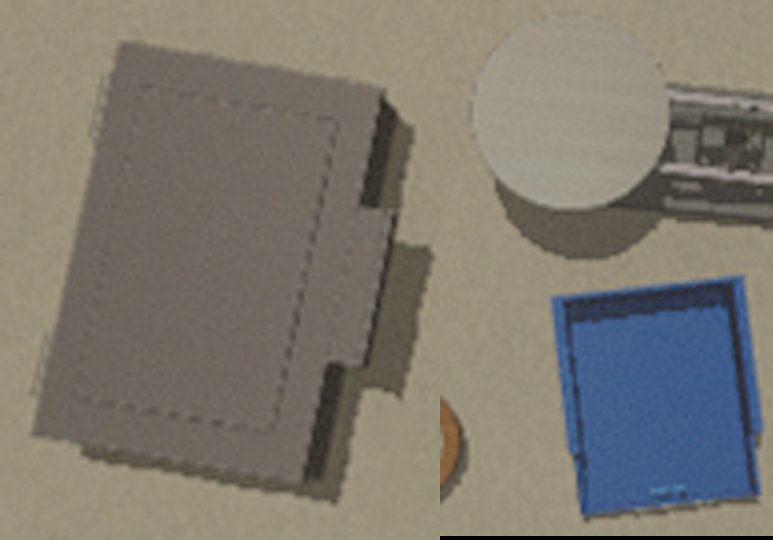

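The crop gives the lid corners at (121,42), (382,90), (303,484) and (34,434) and the lip end at (395,212) to (363,366). The pan is centred at (569,112). The bin's back corners are (553,297) and (743,277), and its front corners are (585,517) and (760,497).

```bash
python3 - <<'E'
from h import *
i=camera_info('top')
A=lambda p:np.array(p,float)/4+140
B=lambda p:(np.array(p,float)-[440,0])/3.7+[300,130]
L=onz(i,A([(121,42),(382,90),(303,484),(34,434)]),.0905);print('lid',L.round(4),L.mean(0))
h=(L[0]+L[3])/2;f=(L[1]+L[2])/2;d=(h-f)[:2];print('hinge',h,'free',f,np.linalg.norm(d),np.linalg.norm(L[0]-L[3]))
y=(L[3]-L[0])[:2];print('ang x (rad from +y)',np.arctan2(d[1],d[0]),'y',np.arctan2(y[1],y[0]))
l=onz(i,A([(395,212),(363,366)]),.105);print('lip ridge',l,l.mean(0))
print('pan',onz(i,B((569,112)),.133))
b=onz(i,B([(553,297),(743,277)]),.075);fr=onz(i,B([(585,517),(760,497)]),.038);print('bin',b,fr,(b.mean(0)+fr.mean(0))/2, b.mean(0)-fr.mean(0))
print('roll',onz(i,(289,250),.048),'tapeobj',onz(i,[(327,94)],.07))
print(proj(i,[[.5,0,0]]))
E
```

```text
lid [[0.6646 0.3789 0.0905]
 [0.6324 0.1774 0.0905]
 [0.3328 0.2216 0.0905]
 [0.3647 0.4244 0.0905]] [0.49862556 0.30058467 0.0905    ]
hinge [0.5146466 0.4016762 0.0905   ] free [0.48260453 0.19949314 0.0905    ] 0.2047063311195727 0.3033747196838638
ang x (rad from +y) 1.4136230093486672 y 2.9910839907750386
lip ridge [[0.5368896  0.16025274 0.105     ]
 [0.42091273 0.17846873 0.105     ]] [0.47890116 0.16936074 0.105     ]
pan [[ 0.63836499 -0.12545709  0.133     ]]
bin [[ 0.49494228 -0.11645083  0.075     ]
 [ 0.51553832 -0.27245806  0.075     ]] [[ 0.315736   -0.14769337  0.038     ]
 [ 0.336121   -0.29270413  0.038     ]] [ 0.4155844 -0.2073266  0.0565   ] [0.1793118  0.02574431 0.037     ]
roll [[0.3717762  0.00799363 0.048     ]] tapeobj [[ 0.86251513 -0.09603031  0.07      ]]
[[294.12408647 210.10096066]]
```

>>> send_rows([
  [1.24, 3.1, 0, -0.018],
  [1.24, 3.1, 0, -0.018],
  [1.24, 3.1, 0, -0.018],
  [1.24, 3.1, 0, -0.018],
  [1.24, 3.1, 0, -0.018],
], jaw=1)

```text
time_s: 0.57
tcp_pos: [0.2312, -0.4451, 0.4044]
tcp_rot: [[0.983, 0.182, -0.0], [0.182, -0.983, 0.0], [-0.0, -0.0, -1.0]]
contact_force: [0.2, -0.1, 0.1]
width: 0.0875
gripper_force: 0.0
```

>>> send_rows([
  [1.24, 3.1, 0, -0.018],
  [1.24, 3.1, 0, -0.018],
  [1.24, 3.1, 0, -0.018],
  [1.24, 3.1, 0, -0.018],
  [1.24, 3.1, 0, -0.018],
])

```text
time_s: 0.98
tcp_pos: [0.2931, -0.2901, 0.4047]
tcp_rot: [[0.996, 0.093, -0.0], [0.093, -0.996, -0.0], [-0.0, 0.0, -1.0]]
contact_force: [0.2, -0.5, 0.6]
width: 0.0879
gripper_force: 0.0
```

>>> send_rows([
  [1.24, 3.1, 0, -0.018],
  [1.24, 3.1, 0, -0.018],
  [1.24, 3.1, 0, -0.018],
  [1.24, 3.1, 0, -0.018],
  [1.24, 3.1, 0, -0.018],
])

```text
time_s: 1.4
tcp_pos: [0.3551, -0.1351, 0.4047]
tcp_rot: [[1.0, 0.003, 0.0], [0.003, -1.0, -0.0], [0.0, 0.0, -1.0]]
contact_force: [0.6, 0.4, -0.7]
width: 0.0876
gripper_force: 0.0
```

>>> send_rows([
  [1.24, 3.1, 0, -0.018],
  [1.24, 3.1, 0, -0.018],
  [1.24, 3.1, 0, -0.018],
  [1.24, 3.1, 0, -0.018],
  [1.24, 3.1, 0, -0.018],
])

```text
time_s: 1.82
tcp_pos: [0.4171, 0.0199, 0.4048]
tcp_rot: [[0.996, -0.087, 0.0], [-0.087, -0.996, -0.0], [0.0, 0.0, -1.0]]
contact_force: [0.7, -0.7, -0.3]
width: 0.0878
gripper_force: 0.0
```

>>> send_rows([
  [1.24, 3.1, 0, -0.018],
  [1.24, 3.1, 0, -0.018],
  [1.24, 3.1, 0, -0.018],
  [1.24, 3.1, 0, -0.018],
  [1.24, 3.1, 0, -0.018],
])

```text
time_s: 2.23
tcp_pos: [0.4793, 0.1747, 0.4045]
tcp_rot: [[0.984, -0.177, -0.0], [-0.177, -0.984, -0.0], [-0.0, 0.0, -1.0]]
contact_force: [-0.3, 0.6, -0.3]
width: 0.0877
gripper_force: 0.0
```

```bash
python3 - <<'E'
from h import *
i,im=snap('wrist','w1'); s=read_state(); print(s['time_s'],s['tcp_pos'],s['tcp_rot'][:,1],s['contact_force'])
R=np.array(i['R']); print(-R.T@np.array(i['t']))
u=np.array([.156,.988,0]);v=np.array([-.988,.155,0]);H=np.array([.5145,.4017,.0865])
for z in(.09,.105): print(proj(i,[H-.235*u+k*.06*v+[0,0,z-.0865] for k in(-1,0,1)]).round())
E
```

```text
2.2833 [0.48025199 0.18046606 0.40485022] [-0.17297472 -0.98491321 -0.00507142] [2.19356098 4.86506381 0.69813105]
[0.55036221 0.16189897 0.38462656]
[[325. 122.]
 [327. 187.]
 [328. 247.]]
[[326. 123.]
 [327. 191.]
 [328. 253.]]
```

View pics/w1.png

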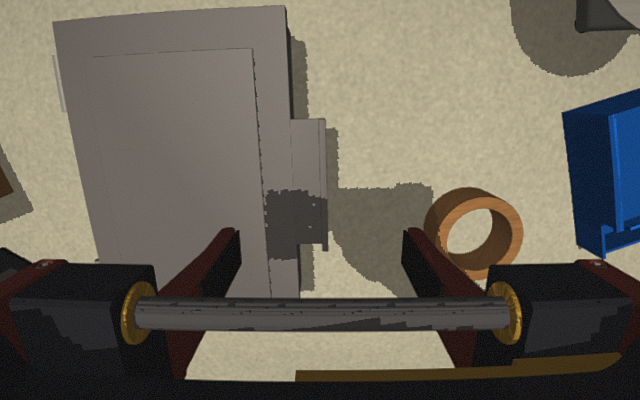

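The wrist view shows the ridge's outer edge at column 326, rows 118–250, within a few pixels of where I projected it. Next I descend and pinch.

>>> send_rows([
  [0, -0.1, -3, 0],
  [0, 0, -3, 0],
  [0, 0, -3, 0],
  [0, 0, -2.5, 0],
  [0, 0, -1.3, 0],
])

```text
time_s: 2.7
tcp_pos: [0.4779, 0.1715, 0.2736]
tcp_rot: [[0.985, -0.175, -0.004], [-0.175, -0.985, -0.001], [-0.004, 0.002, -1.0]]
contact_force: [-1.1, -0.6, 0.5]
width: 0.0876
gripper_force: 0.0
```

>>> send_rows([
  [0, 0, 0, 0],
  [0, 0, 0, 0],
  [0, 0, 0, 0],
  [0, 0, 0, 0],
  [0, 0, 0, 0],
], jaw=-1)

```text
time_s: 3.12
tcp_pos: [0.4792, 0.1722, 0.2773]
tcp_rot: [[0.984, -0.175, 0.001], [-0.175, -0.984, 0.0], [0.001, -0.0, -1.0]]
contact_force: [-0.5, 0.8, -0.3]
width: 0.0578
gripper_force: 0.0
```

>>> send_rows([
  [0, 0, 0, 0],
  [0, 0, 0, 0],
  [0, 0, 0, 0],
  [0, 0, 0, 0],
  [0, 0, 0, 0],
])

```text
time_s: 3.53
tcp_pos: [0.479, 0.1723, 0.2767]
tcp_rot: [[0.985, -0.175, 0.0], [-0.175, -0.985, 0.0], [0.0, -0.0, -1.0]]
contact_force: [0.6, -0.1, 0.0]
width: 0.0245
gripper_force: 0.0
```

>>> send_rows([
  [0, 0, 0, 0],
  [0, 0, 0, 0],
  [0, 0, 0, 0],
  [0, 0, 0, 0],
  [0, 0, 0, 0],
])

```text
time_s: 3.95
tcp_pos: [0.4789, 0.1724, 0.2766]
tcp_rot: [[0.985, -0.175, 0.0], [-0.175, -0.985, -0.0], [0.0, 0.0, -1.0]]
contact_force: [-0.4, 0.4, -0.8]
width: 0.0058
gripper_force: 30.0
```

>>> send_rows([
  [0, 0, 0.6, 0],
  [0, 0.05, 0.9, 0],
  [0, 0.1, 0.9, 0],
  [0, 0.1, 0.9, 0],
  [0, 0.15, 0.9, 0],
])

```text
time_s: 4.37
tcp_pos: [0.4794, 0.1782, 0.32]
tcp_rot: [[0.985, -0.174, 0.003], [-0.174, -0.985, 0.004], [0.002, -0.005, -1.0]]
contact_force: [5.6, 10.7, -5.5]
width: 0.0077
gripper_force: 31.4
```

>>> send_rows([
  [0, 0.25, 1, 0],
  [0.05, 0.25, 1, 0],
  [0.05, 0.3, 1, 0],
  [0.05, 0.3, 0.9, 0],
  [0.05, 0.35, 0.9, 0],
])

```text
time_s: 4.78
tcp_pos: [0.4816, 0.1948, 0.3684]
tcp_rot: [[0.985, -0.172, 0.005], [-0.173, -0.985, 0.009], [0.003, -0.01, -1.0]]
contact_force: [10.2, 19.9, -13.5]
width: 0.0099
gripper_force: 31.7
```

>>> send_rows([
  [0.05, 0.4, 0.9, 0],
  [0.05, 0.4, 0.9, 0],
  [0.07, 0.45, 0.9, 0],
  [0.07, 0.5, 0.85, 0],
  [0.07, 0.5, 0.85, 0],
])

```text
time_s: 5.2
tcp_pos: [0.4847, 0.2199, 0.4115]
tcp_rot: [[0.985, -0.17, 0.006], [-0.17, -0.985, 0.016], [0.004, -0.017, -1.0]]
contact_force: [17.6, 33.7, -32.7]
width: 0.0107
gripper_force: 29.5
```

The ridge is pinched only above its foot, so I can't get under the lip from this grip. I'll set the lid back down along the arc, then lift from outside with shut fingers reaching below the lip.

>>> send_rows([
  [0, -0.2, -1.1, 0],
  [0, -0.4, -1.1, 0],
  [-0.05, -0.6, -1.2, 0],
  [-0.1, -0.6, -1.3, 0],
  [-0.1, -0.5, -1.3, 0],
])

```text
time_s: 5.62
tcp_pos: [0.481, 0.1881, 0.3492]
tcp_rot: [[0.984, -0.177, -0.002], [-0.177, -0.984, -0.003], [-0.002, 0.003, -1.0]]
contact_force: [0.1, -2.0, -0.8]
width: 0.0075
gripper_force: 27.9
```

>>> send_rows([
  [-0.1, -0.5, -1.4, 0],
  [-0.05, -0.5, -1.4, 0],
  [-0.05, -0.4, -1.5, 0],
  [-0.05, -0.25, -1.5, 0],
  [0, -0.15, -1.4, 0],
])

```text
time_s: 6.03
tcp_pos: [0.4789, 0.1721, 0.2783]
tcp_rot: [[0.984, -0.176, 0.001], [-0.176, -0.984, 0.001], [0.0, -0.001, -1.0]]
contact_force: [-4.0, 0.2, 38.8]
width: 0.0062
gripper_force: 30.1
```

>>> send_rows([
  [0, 0, -0.3, 0],
  [0, 0, 0, 0],
  [0, 0, 0, 0],
  [0, 0, 0, 0],
  [0, 0, 0, 0],
])

```text
time_s: 6.45
tcp_pos: [0.4792, 0.1722, 0.2766]
tcp_rot: [[0.985, -0.175, 0.001], [-0.175, -0.985, 0.0], [0.001, -0.001, -1.0]]
contact_force: [-1.4, 1.5, 9.7]
width: 0.0059
gripper_force: 30.0
```

>>> send_rows([
  [0, 0, 0, 0],
  [0, 0, 0, 0],
  [0, 0, 0.5, 0],
  [0, 0, 1, 0],
  [0, 0, 1.5, 0],
], jaw=-0.5)

```text
time_s: 6.87
tcp_pos: [0.4787, 0.1717, 0.3055]
tcp_rot: [[0.984, -0.176, -0.003], [-0.176, -0.984, -0.001], [-0.002, 0.001, -1.0]]
contact_force: [-0.7, 0.0, 1.1]
width: 0.0215
gripper_force: 0.0
```

>>> send_rows([
  [-0.1, -0.6, 0, 0],
  [-0.1, -0.6, 0, 0],
  [-0.1, -0.6, 0, 0],
  [-0.1, -0.6, 0, 0],
  [-0.07, -0.6, 0, 0],
], jaw=-1)

```text
time_s: 7.28
tcp_pos: [0.474, 0.1412, 0.3051]
tcp_rot: [[0.984, -0.176, -0.001], [-0.176, -0.984, -0.001], [-0.001, 0.001, -1.0]]
contact_force: [0.1, 0.2, -0.8]
width: 0.0002
gripper_force: 0.0
```

>>> send_rows([
  [0, 0, -1.5, 0],
  [0, 0, -1.5, 0],
  [0, 0, -1.5, 0],
  [0, 0, -1.5, 0],
  [0, 0, -0.6, 0],
])

```text
time_s: 7.7
tcp_pos: [0.4737, 0.1414, 0.2377]
tcp_rot: [[0.984, -0.176, -0.003], [-0.176, -0.984, -0.001], [-0.003, 0.001, -1.0]]
contact_force: [-0.0, -0.5, 0.3]
width: 0.0006
gripper_force: 0.0
```

>>> send_rows([
  [0.05, 0.4, 0, 0],
  [0.05, 0.3, 0, 0],
  [0.05, 0.3, 0, 0],
  [0.03, 0.2, 0, 0],
  [0, 0, 0, 0],
])

```text
time_s: 8.12
tcp_pos: [0.4765, 0.1551, 0.2404]
tcp_rot: [[0.985, -0.175, 0.001], [-0.175, -0.985, 0.001], [0.001, -0.001, -1.0]]
contact_force: [0.5, -0.3, 0.5]
width: 0.0005
gripper_force: 0.0
```

>>> send_rows([
  [0.02, 0.15, 0, 0],
  [0.02, 0.15, 0, 0],
  [0.02, 0.1, 0, 0],
  [0, 0, 0, 0],
  [0, 0, 0, 0],
])

```text
time_s: 8.53
tcp_pos: [0.4768, 0.1571, 0.2398]
tcp_rot: [[0.984, -0.176, -0.0], [-0.176, -0.984, -0.002], [-0.0, 0.002, -1.0]]
contact_force: [-1.5, -5.9, 4.8]
width: 0.0003
gripper_force: 3.0
```

>>> send_rows([
  [0.02, 0.2, 0.2, 0],
  [0.02, 0.2, 0.6, 0],
  [0.01, 0.1, 0.8, 0],
  [0.02, 0.12, 0.9, 0],
  [0.02, 0.16, 0.9, 0],
])

```text
time_s: 8.95
tcp_pos: [0.4777, 0.1628, 0.2733]
tcp_rot: [[0.984, -0.178, -0.002], [-0.178, -0.984, -0.006], [-0.001, 0.006, -1.0]]
contact_force: [-0.1, -11.7, 2.4]
width: 0.0007
gripper_force: 5.9
```

```bash
python3 - <<'E'
from h import *
i,im=snap('wrist','w2'); j,im2=snap('scene','s2')
a=im[:,:,::-1][0:400:1]; b=cv2.resize(im2[70:190,290:450,::-1],(640,480))
cv2.imwrite('pics/v2.png',cv2.resize(np.vstack([a,b]),None,fx=.68,fy=.68))
E
```

```text
(no output)
```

View pics/v2.png

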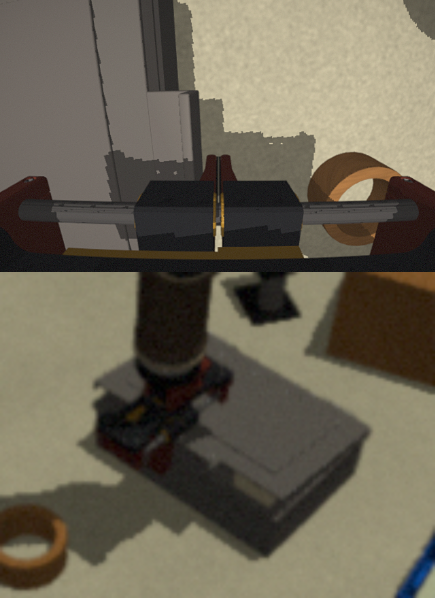

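```bash
cat >> h.py <<'E'
u=np.array([.156,.988,0]);v=np.array([-.988,.155,0]);H=np.array([.5145,.4017,.0865])
def lidpt(th,r,h,w): return H+u*(-r*np.cos(th)+h*np.sin(th))+np.array([0,0,1])*(r*np.sin(th)+h*np.cos(th))+v*w
E
python3 - <<'E'
from h import *
i=camera_info('wrist'); print(read_state()['tcp_pos'],read_state()['contact_force'])
for th in(0,.07,.14,.2): print(th,proj(i,[lidpt(th,.235,.0185,-.06),lidpt(th,.204,.004,-.06),lidpt(th,.204,.004,-.15)]).round().tolist())
E
```

```text
[0.47766143 0.16295331 0.27402645] [-9.71416349e-03 -1.21129544e+01  1.16113419e+00]
0 [[301.0, 137.0], [241.0, 136.0], [227.0, -66.0]]
0.07 [[295.0, 141.0], [232.0, 139.0], [215.0, -83.0]]
0.14 [[283.0, 145.0], [219.0, 142.0], [199.0, -103.0]]
0.2 [[267.0, 151.0], [204.0, 146.0], [180.0, -123.0]]
```

Lid lip corner is at wrist pixel (291,135), which means the lid is up about 0.12 rad and the friction lift works. I'll continue along the arc.

>>> send_rows([
  [0.03, 0.22, 0.9, 0],
  [0.03, 0.22, 0.9, 0],
  [0.03, 0.25, 0.9, 0],
  [0.04, 0.28, 0.9, 0],
  [0.05, 0.32, 0.9, 0],
])

```text
time_s: 9.47
tcp_pos: [0.4794, 0.1746, 0.3182]
tcp_rot: [[0.984, -0.179, -0.003], [-0.179, -0.984, -0.009], [-0.002, 0.009, -1.0]]
contact_force: [-1.9, -16.9, 4.5]
width: 0.0007
gripper_force: 8.5
```

>>> send_rows([
  [0.06, 0.4, 0.9, 0],
  [0.06, 0.45, 0.9, 0],
  [0.07, 0.5, 0.9, 0],
  [0.08, 0.55, 0.9, 0],
  [0.08, 0.55, 0.9, 0],
])

```text
time_s: 9.88
tcp_pos: [0.483, 0.1971, 0.3634]
tcp_rot: [[0.983, -0.181, -0.005], [-0.181, -0.983, -0.014], [-0.002, 0.014, -1.0]]
contact_force: [-5.2, -25.6, 15.1]
width: 0.0007
gripper_force: 14.1
```

>>> send_rows([
  [0.08, 0.5, 1.1, 0],
  [0.1, 0.65, 1.1, 0],
  [0.12, 0.75, 1.0, 0],
  [0.12, 0.8, 1.0, 0],
  [0.12, 0.85, 0.9, 0],
])

```text
time_s: 10.3
tcp_pos: [0.4887, 0.2379, 0.4157]
tcp_rot: [[0.984, -0.177, 0.001], [-0.177, -0.984, -0.002], [0.001, 0.002, -1.0]]
contact_force: [0.5, -2.8, 2.5]
width: 0.0007
gripper_force: 1.7
```

>>> send_rows([
  [0.14, 0.9, 0.8, 0],
  [0.14, 0.9, 0.7, 0],
  [0.15, 1.0, 0.7, 0],
  [0.15, 1.0, 0.6, 0],
  [0.15, 1.0, 0.6, 0],
])

```text
time_s: 10.72
tcp_pos: [0.4957, 0.2883, 0.4489]
tcp_rot: [[0.985, -0.175, -0.0], [-0.175, -0.985, 0.0], [-0.0, -0.0, -1.0]]
contact_force: [0.4, -0.3, 0.0]
width: 0.0005
gripper_force: 0.2
```

>>> send_rows([
  [0.2, 1.2, 0.4, 0],
  [0.2, 1.3, 0.3, 0],
  [0.2, 1.3, 0.2, 0],
  [0.2, 1.3, 0, 0],
  [0.2, 1.3, 0, 0],
])

```text
time_s: 11.13
tcp_pos: [0.5057, 0.3526, 0.4573]
tcp_rot: [[0.985, -0.175, -0.0], [-0.175, -0.985, 0.0], [-0.0, 0.0, -1.0]]
contact_force: [1.1, -0.9, -0.3]
width: 0.0004
gripper_force: 0.1
```

>>> send_rows([
  [0.2, 1.3, 0, 0],
  [0.2, 1.3, 0, 0],
  [0.2, 1.3, 0, 0],
  [0.2, 1.3, 0, 0],
  [0.2, 1.3, 0, 0],
])

```text
time_s: 11.55
tcp_pos: [0.5158, 0.4174, 0.4573]
tcp_rot: [[0.985, -0.175, -0.0], [-0.175, -0.985, -0.0], [-0.0, 0.0, -1.0]]
contact_force: [0.3, -0.1, -0.5]
width: 0.0006
gripper_force: 0.0
```

```bash
python3 - <<'E'
from h import *
i,im=snap('wrist','w3'); j,im2=snap('scene','s3')
a=im[:,:,::-1][0:400:1]; b=cv2.resize(im2[30:190,280:493,::-1],(640,480))
cv2.imwrite('pics/v3.png',cv2.resize(np.vstack([a,b]),None,fx=.68,fy=.68))
print(read_state()['contact_force'])
E
```

```text
[-0.81717892  0.46121104  0.44898069]
```

View pics/v3.png

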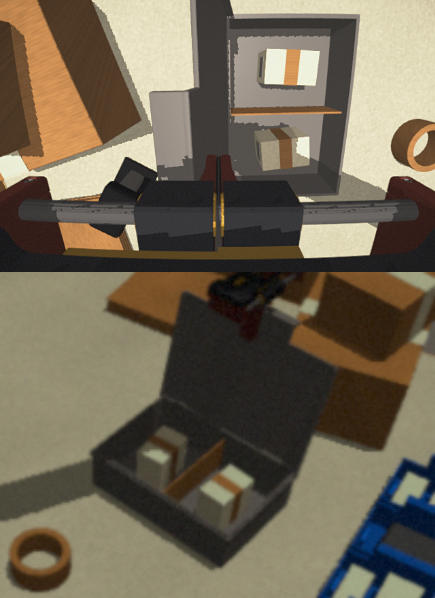

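The lid is open on its stop. The far carton's top is near (425,100) and the near one near (415,215) in full-size wrist pixels, on either side of the divider. Next I'll locate the cartons.

```bash
python3 - <<'E'
from h import *
i=camera_info('wrist'); im=cv2.imread('pics/w3.png')
cv2.imwrite('pics/c3.png',cv2.resize(im[40:270,330:530],None,fx=3,fy=2.6,interpolation=cv2.INTER_CUBIC)[:600])
C=np.array([.4986,.3006,0])
# crude prediction of nominal tops
for s in(-.075,.075):
    print(proj(i,[C+v*s+a*.027*u+b*.042*v+[0,0,.08] for a,b in((-1,-1),(1,-1),(1,1),(-1,1))]).round().tolist())
E
```

```text
[[459.0, 59.0], [408.0, 59.0], [405.0, 140.0], [453.0, 140.0]]
[[448.0, 198.0], [402.0, 198.0], [398.0, 265.0], [442.0, 264.0]]
```

View pics/c3.png

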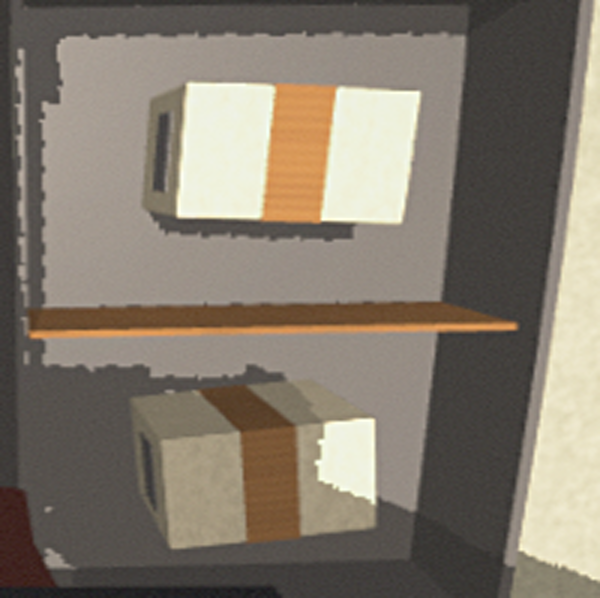

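The picture shows both cartons with their 84 mm sides along the case's x. Crop corners are far top (186,83), (420,92), (404,223), (177,217) and near top (163,437), (375,418), (376,526), (172,548). I'll grip across the 54 mm side, along the case's y.

```bash
python3 - <<'E'
from h import *
i=camera_info('wrist')
for n,c in(('far',[(186,83),(420,92),(404,223),(177,217)]),('near',[(163,437),(375,418),(376,526),(172,548)])):
    p=np.array(c,float)/[3,2.6]+[330,40]; X=onz(i,p,.08); m=X.mean(0)
    l=(X[0]+X[3]-X[1]-X[2])/2; w=(X[0]+X[1]-X[2]-X[3])/2
    print(n,m.round(4),'long',np.linalg.norm(l),np.arctan2(l[1],l[0]),'short',np.linalg.norm(w),np.arctan2(w[1],w[0]))
s=read_state();print(s['tcp_pos'],s['q'],np.arctan2(s['tcp_rot'][1,1],s['tcp_rot'][0,1]))
E
```

```text
far [0.5744 0.2913 0.08  ] long 0.08338813038611867 1.3752943045340937 short 0.05278476604583742 -0.1830166457407261
near [0.4328 0.314  0.08  ] long 0.08247903019548787 1.5152970039491587 short 0.05334579790732857 -0.0504701582574435
[0.51507086 0.41849642 0.45706074] [-0.32949499  0.52593946 -0.66145461  1.38894745  0.3210049   1.33524311
 -2.74388963] -1.7444301255108257
```

>>> send_rows([
  [0.4, -0.85, 0, 0.103],
  [0.4, -0.85, 0, 0.103],
  [0.4, -0.85, 0, 0.103],
  [0.4, -0.85, 0, 0.103],
  [0.4, -0.85, 0, 0.103],
])

```text
time_s: 12.07
tcp_pos: [0.536, 0.3728, 0.4576]
tcp_rot: [[0.942, 0.337, 0.0], [0.337, -0.942, -0.001], [-0.0, 0.001, -1.0]]
contact_force: [-0.8, -0.2, 0.3]
width: 0.0005
gripper_force: 0.0
```

>>> send_rows([
  [0.4, -0.85, 0, 0.103],
  [0.4, -0.85, 0, 0.103],
  [0.4, -0.85, 0, 0.103],
  [0.4, -0.85, 0, 0.103],
  [0.4, -0.85, 0, 0.103],
], jaw=1)

```text
time_s: 12.48
tcp_pos: [0.556, 0.3301, 0.4576]
tcp_rot: [[0.654, 0.757, 0.0], [0.757, -0.654, -0.001], [-0.0, 0.0, -1.0]]
contact_force: [0.3, -0.2, 0.6]
width: 0.0305
gripper_force: 0.0
```

>>> send_rows([
  [0.4, -0.85, 0, 0.103],
  [0.4, -0.85, 0, 0.103],
  [0.4, -0.85, 0, 0.103],
  [0.4, -0.85, 0, 0.103],
  [0.3, -0.85, 0, 0.103],
])

```text
time_s: 12.9
tcp_pos: [0.5751, 0.2875, 0.4576]
tcp_rot: [[0.196, 0.981, 0.0], [0.981, -0.196, -0.001], [-0.001, 0.0, -1.0]]
contact_force: [-0.4, -0.6, 0.1]
width: 0.0635
gripper_force: 0.0
```

>>> send_rows([
  [0, 0, -2, 0],
  [0, 0, -2.5, 0],
  [0, 0, -2.5, 0],
  [0, 0, -2, 0],
  [0, 0, -1, 0],
])

```text
time_s: 13.32
tcp_pos: [0.5745, 0.2873, 0.3548]
tcp_rot: [[0.201, 0.98, -0.003], [0.98, -0.201, -0.002], [-0.003, -0.002, -1.0]]
contact_force: [-1.0, 0.0, 0.5]
width: 0.0875
gripper_force: 0.0
```

>>> send_rows([
  [0, 0.2, -2.5, 0],
  [0, 0.2, -3, 0],
  [0, 0, -3, 0],
  [0, 0, -3, 0],
  [0, 0, -2.2, 0],
])

```text
time_s: 13.73
tcp_pos: [0.5747, 0.2919, 0.2187]
tcp_rot: [[0.201, 0.98, -0.001], [0.98, -0.201, -0.001], [-0.001, -0.001, -1.0]]
contact_force: [0.3, -0.6, 0.1]
width: 0.0875
gripper_force: 0.0
```

>>> send_rows([
  [0, 0, -0.7, 0],
  [0, 0, 0, 0],
  [0, 0, 0, 0],
  [0, 0, 0, 0],
  [0, 0, 0, 0],
], jaw=-1)

```text
time_s: 14.15
tcp_pos: [0.5752, 0.2929, 0.2156]
tcp_rot: [[0.201, 0.98, 0.003], [0.98, -0.201, 0.001], [0.002, 0.002, -1.0]]
contact_force: [-0.5, -0.2, -0.1]
width: 0.0582
gripper_force: 0.0
```

>>> send_rows([
  [0, 0, 0, 0],
  [0, 0, 0, 0],
  [0, 0, 0, 0],
  [0, 0, 0, 0],
  [0, 0, 0, 0],
])

```text
time_s: 14.57
tcp_pos: [0.5755, 0.2928, 0.2155]
tcp_rot: [[0.201, 0.98, 0.003], [0.98, -0.201, 0.001], [0.002, 0.003, -1.0]]
contact_force: [1.5, -0.5, 6.8]
width: 0.0538
gripper_force: 30.0
```

>>> send_rows([
  [0, 0, 1, 0],
  [0, 0, 2.5, 0],
  [0, 0, 3, 0],
  [0, 0, 3, 0],
  [0, 0, 3, 0],
])

```text
time_s: 14.98
tcp_pos: [0.5741, 0.2922, 0.34]
tcp_rot: [[0.2, 0.98, -0.002], [0.98, -0.2, -0.001], [-0.001, -0.001, -1.0]]
contact_force: [0.4, 0.1, -3.4]
width: 0.0539
gripper_force: 30.0
```

>>> send_rows([
  [0, 0, 2.5, 0],
  [0, 0, 1.5, 0],
  [0, 0, 0.5, 0],
  [0, 0, 0, 0],
  [0, 0, 0, 0],
])

```text
time_s: 15.4
tcp_pos: [0.5745, 0.292, 0.3823]
tcp_rot: [[0.201, 0.98, -0.001], [0.98, -0.201, -0.001], [-0.002, -0.001, -1.0]]
contact_force: [-0.7, -0.5, -4.2]
width: 0.0539
gripper_force: 30.0
```

>>> send_rows([
  [0.2, -1.4, 0, 0],
  [0.4, -2.8, 0, 0],
  [0.4, -2.8, 0, 0],
  [0.4, -2.8, 0, 0],
  [0.4, -2.8, 0, 0],
])

```text
time_s: 15.82
tcp_pos: [0.5924, 0.1649, 0.3813]
tcp_rot: [[0.2, 0.98, -0.003], [0.98, -0.2, -0.001], [-0.002, -0.003, -1.0]]
contact_force: [0.5, -0.8, -3.5]
width: 0.0541
gripper_force: 30.0
```

>>> send_rows([
  [0.4, -2.8, 0, 0],
  [0.4, -2.8, 0, 0],
  [0.4, -2.8, 0, 0],
  [0.4, -2.8, 0, 0],
  [0.4, -2.8, 0, 0],
])

```text
time_s: 16.23
tcp_pos: [0.6123, 0.0247, 0.3814]
tcp_rot: [[0.201, 0.98, -0.003], [0.98, -0.201, -0.0], [-0.001, -0.003, -1.0]]
contact_force: [-0.2, -0.1, -3.6]
width: 0.0541
gripper_force: 30.0
```

>>> send_rows([
  [0.4, -2.8, 0, 0],
  [0.4, -2.8, 0, 0],
  [0.4, -2.8, 0, 0],
  [0.4, -2.8, 0, 0],
  [0.4, -2.8, 0, 0],
])

```text
time_s: 16.65
tcp_pos: [0.6322, -0.1153, 0.3812]
tcp_rot: [[0.201, 0.98, -0.003], [0.98, -0.201, 0.001], [-0.0, -0.003, -1.0]]
contact_force: [1.6, -0.4, -3.4]
width: 0.0537
gripper_force: 30.0
```

```bash
python3 - <<'E'
from h import *
i,im=snap('wrist','w4');s=read_state(); print(s['time_s'],s['tcp_pos'],s['tcp_rot'][:,1],s['contact_force'],s['width'])
j,im2=snap('top','t4')
hsv=cv2.cvtColor(im[:,:,::-1].copy(),cv2.COLOR_BGR2HSV)
cv2.imwrite('pics/v4.png',np.vstack([cv2.resize(im[:,:,::-1],(480,300)),cv2.resize(im2[110:235,280:480,::-1],(480,300))]))
E
```

```text
16.7 [ 0.63295006 -0.1227523   0.38044029] [ 0.97808314 -0.20819317 -0.00299576] [ 2.43265989 -5.85127905 -5.58780899] 0.05377157572022986
```

View pics/v4.png

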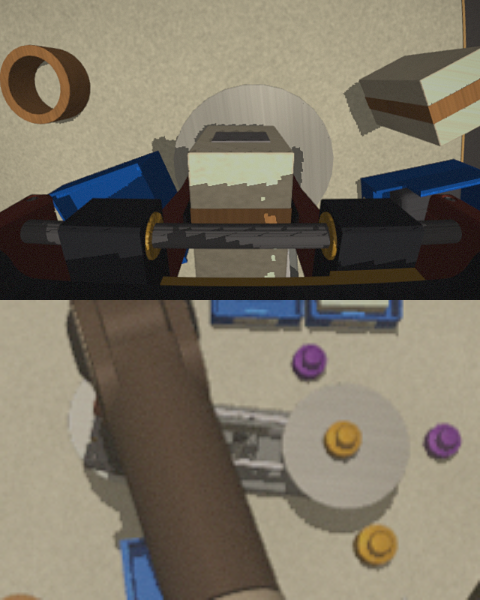

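The force reads about 3.5 N, so this carton is probably the full one. The pan lies beneath it with clear space around. I'll centre and lower it.

>>> send_rows([
  [0.3, -0.6, 0, 0],
  [0.3, -0.6, -0.5, 0],
  [0, 0, -1, 0],
  [0, 0, -1, 0],
  [0, 0, -0.6, 0],
])

```text
time_s: 17.17
tcp_pos: [0.6382, -0.1247, 0.3503]
tcp_rot: [[0.199, 0.98, -0.002], [0.98, -0.199, 0.001], [0.0, -0.002, -1.0]]
contact_force: [0.9, 0.1, -3.6]
width: 0.0539
gripper_force: 30.0
```

>>> send_rows([
  [0, 0, -0.3, 0],
  [0, 0, -0.2, 0],
  [0, 0, -0.1, 0],
  [0, 0, 0, 0],
  [0, 0, 0, 0],
])

```text
time_s: 17.58
tcp_pos: [0.6388, -0.1253, 0.3471]
tcp_rot: [[0.201, 0.98, 0.001], [0.98, -0.201, -0.0], [-0.0, 0.001, -1.0]]
contact_force: [1.0, -0.0, -3.6]
width: 0.054
gripper_force: 30.0
```

>>> send_rows([
  [0, 0, -0.1, 0],
  [0, 0, -0.1, 0],
  [0, 0, -0.1, 0],
  [0, 0, 0, 0],
  [0, 0, 0, 0],
])

```text
time_s: 18.0
tcp_pos: [0.6388, -0.1255, 0.344]
tcp_rot: [[0.201, 0.98, 0.001], [0.98, -0.201, -0.0], [0.0, 0.001, -1.0]]
contact_force: [-0.8, 0.3, -0.7]
width: 0.0541
gripper_force: 30.0
```

>>> send_rows([
  [0, 0, 0, 0],
  [0, 0, 0, 0],
  [0, 0, 0, 0],
  [0, 0, 0, 0],
  [0, 0, 0, 0],
], jaw=1)

```text
time_s: 18.42
tcp_pos: [0.6387, -0.1255, 0.3438]
tcp_rot: [[0.201, 0.98, 0.0], [0.98, -0.201, -0.0], [0.0, 0.0, -1.0]]
contact_force: [0.1, -0.2, -0.1]
width: 0.0838
gripper_force: 0.0
```

>>> send_rows([
  [0, 0, 0.5, 0],
  [0, 0, 1, 0],
  [0, 0, 2, 0],
  [0, 0, 3, 0],
  [0, 0, 3, 0],
])

```text
time_s: 18.83
tcp_pos: [0.6384, -0.1254, 0.4402]
tcp_rot: [[0.2, 0.98, -0.001], [0.98, -0.2, 0.001], [0.0, -0.001, -1.0]]
contact_force: [0.9, -0.5, 1.0]
width: 0.088
gripper_force: 0.0
```

>>> send_rows([
  [-0.4, 2.8, 0, 0],
  [-0.4, 2.8, 0, 0],
  [-0.4, 2.8, 0, 0],
  [-0.4, 2.8, 0, 0],
  [-0.4, 2.8, 0, 0],
])

```text
time_s: 19.25
tcp_pos: [0.6183, 0.0159, 0.4399]
tcp_rot: [[0.201, 0.98, 0.001], [0.98, -0.201, -0.0], [0.0, 0.001, -1.0]]
contact_force: [0.7, 0.3, -0.5]
width: 0.0878
gripper_force: 0.0
```

>>> send_rows([
  [-0.9, 2.8, 0, 0.01],
  [-0.9, 2.8, 0, 0.01],
  [-0.9, 2.8, 0, 0.01],
  [-0.9, 2.8, 0, 0.01],
  [-0.9, 2.8, 0, 0.01],
])

```text
time_s: 19.67
tcp_pos: [0.573, 0.156, 0.4398]
tcp_rot: [[0.151, 0.989, 0.001], [0.989, -0.151, 0.0], [0.0, 0.001, -1.0]]
contact_force: [0.8, -0.0, 0.2]
width: 0.0878
gripper_force: 0.0
```

```bash
python3 - <<'E'
from h import *
j,im2=snap('top','t5');k,im3=snap('scene','s5'); s=read_state();print(s['time_s'],s['tcp_pos'],s['contact_force'])
cv2.imwrite('pics/v5.png',np.vstack([cv2.resize(im3[170:345,225:465,::-1],(480,350)),cv2.resize(im2[130:230,290:460,::-1],(425,250))[:, :480] if 0 else cv2.resize(im2[130:230,290:460,::-1],(480,250))]))
E
```

```text
19.7667 [0.57108509 0.16017368 0.44060367] [-1.35388465  0.52256489 -0.0818196 ]
```

View pics/v5.png

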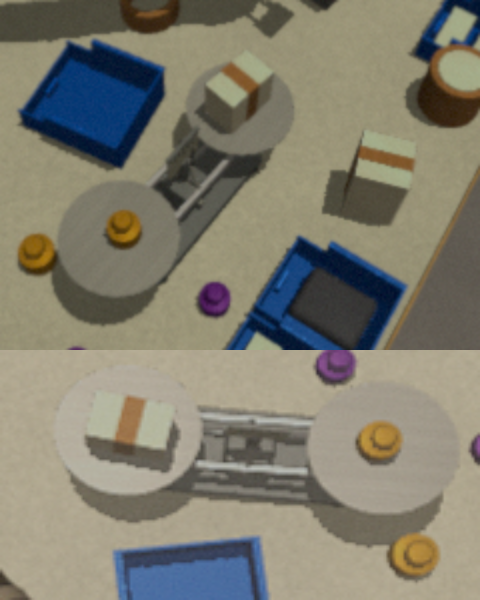

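The carton stands upright on the pan. I'll check numerically that the pan sank, using the check weight's pixel shift.

```bash
python3 - <<'E'
from h import *
i=camera_info('scene')
def cen(f):
    h=cv2.cvtColor(cv2.imread(f),cv2.COLOR_BGR2HSV); m=cv2.inRange(h,(12,150,90),(28,255,255))
    n,l,s,c=cv2.connectedComponentsWithStats(m[265:305,265:310]); k=1+np.argmax(s[1:,4]); return c[k]+[265,265]
a,b=cen('pics/scene0.png'),cen('pics/s5.png')
X=onz(camera_info('top'),(423,168),.15)[0]
for z in(.107,.133): print(proj(i,[X[0],X[1],z]) if 0 else proj(i,[[X[0],X[1],z+.03]]))
print(a,b)
E
```

```text
[[285.53088371 281.97264691]]
[[284.73181277 278.00739052]]
[287.28947368 286.85789474] [286.56716418 282.69651741]
```

The shift of (-0.7,-4.2) px matches the full 26 mm travel, so the carton on the pan is the full one and stays there. Next is the near carton, the short one.

>>> send_rows([
  [-1.4, 1.6, 0, 0.01],
  [-1.4, 1.6, 0, 0.01],
  [-1.4, 1.6, 0, 0.01],
  [-1.4, 1.6, 0, 0.01],
  [-1.4, 1.6, 0, 0.01],
])

```text
time_s: 20.18
tcp_pos: [0.5019, 0.2359, 0.4389]
tcp_rot: [[0.101, 0.995, 0.0], [0.995, -0.101, -0.0], [-0.0, 0.0, -1.0]]
contact_force: [-0.1, 0.3, 0.3]
width: 0.088
gripper_force: 0.0
```

>>> send_rows([
  [-1.4, 1.6, 0, 0.01],
  [-1.4, 1.6, 0, 0.01],
  [-1.4, 1.6, 0, 0.01],
  [-1.4, 1.6, 0, 0.01],
  [-1.6, 1.5, 0, 0.01],
])

```text
time_s: 20.6
tcp_pos: [0.4299, 0.3149, 0.4389]
tcp_rot: [[0.051, 0.999, 0.0], [0.999, -0.051, 0.0], [0.0, 0.0, -1.0]]
contact_force: [0.6, 0.5, -0.2]
width: 0.0878
gripper_force: 0.0
```

>>> send_rows([
  [0, 0, -1.5, 0],
  [0, 0, -2.5, 0],
  [0, 0, -3, 0],
  [0, 0, -3, 0],
  [0, 0, -2, 0],
])

```text
time_s: 21.02
tcp_pos: [0.4302, 0.3135, 0.3166]
tcp_rot: [[0.051, 0.999, -0.001], [0.999, -0.051, -0.001], [-0.001, -0.001, -1.0]]
contact_force: [-0.2, -1.0, -0.2]
width: 0.0878
gripper_force: 0.0
```

```bash
python3 - <<'E'
from h import *
s=read_state();print(s['time_s'],s['tcp_pos'],s['contact_force'],s['tcp_rot'][:,1])
i,im=snap('wrist','w6')
p=[(.4328,.314,.08)]; d=np.array([np.cos(1.515),np.sin(1.515),0]);e=np.array([np.cos(-.055),np.sin(-.055),0])
q=proj(i,[np.array(p[0])+a*.042*d+b*.027*e for a,b in((1,1),(1,-1),(-1,-1),(-1,1))]); print(q)
b=im[:,:,::-1].copy(); cv2.polylines(b,[q.astype(np.int32).reshape(-1,1,2)],True,(0,0,255)); cv2.imwrite('pics/v6.png',b)
E
```

```text
21.0167 [0.43017791 0.31348506 0.31660124] [-0.22763274 -1.0456365  -0.17255414] [ 0.99870653 -0.0508337  -0.00109619]
[[366.95706928 153.95914389]
 [286.27635664 153.5474139 ]
 [288.95664105 267.03858398]
 [361.91236724 267.33032061]]
```

View pics/v6.png

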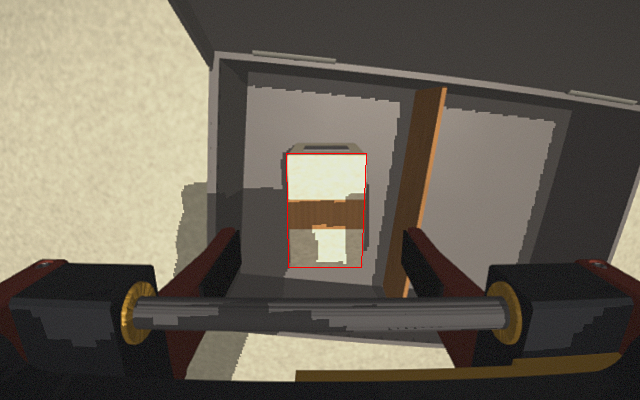

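The predicted outline (287,153)–(366,267) lies right on the carton, between the fingers. I'll descend and grip.

>>> send_rows([
  [0, 0, -2, 0],
  [0, 0, -3, 0],
  [0, 0, -3, 0],
  [0, 0, -2, 0],
  [0, 0, -0.5, 0],
])

```text
time_s: 21.48
tcp_pos: [0.4305, 0.3132, 0.2117]
tcp_rot: [[0.051, 0.999, -0.003], [0.999, -0.051, -0.002], [-0.002, -0.003, -1.0]]
contact_force: [0.2, -1.1, 0.2]
width: 0.0882
gripper_force: 0.0
```

>>> send_rows([
  [0, 0, 0, 0],
  [0, 0, 0, 0],
  [0, 0, 0, 0],
  [0, 0, 0, 0],
  [0, 0, 0, 0],
], jaw=-1)

```text
time_s: 21.9
tcp_pos: [0.432, 0.3137, 0.2148]
tcp_rot: [[0.052, 0.999, 0.002], [0.999, -0.052, 0.001], [0.001, 0.002, -1.0]]
contact_force: [-0.2, 0.2, -0.5]
width: 0.0578
gripper_force: 0.0
```

>>> send_rows([
  [0, 0, 0, 0],
  [0, 0, 0, 0],
  [0, 0, 0, 0],
  [0, 0, 0, 0],
  [0, 0, 0, 0],
])

```text
time_s: 22.32
tcp_pos: [0.4321, 0.3137, 0.2146]
tcp_rot: [[0.052, 0.999, 0.002], [0.999, -0.052, 0.0], [0.0, 0.002, -1.0]]
contact_force: [-0.2, -1.9, 7.5]
width: 0.0539
gripper_force: 30.0
```

>>> send_rows([
  [0, 0, 1, 0],
  [0, 0, 2.5, 0],
  [0, 0, 3, 0],
  [0, 0, 3, 0],
  [0, 0, 3, 0],
])

```text
time_s: 22.73
tcp_pos: [0.4311, 0.3134, 0.3403]
tcp_rot: [[0.051, 0.999, -0.001], [0.999, -0.051, -0.0], [-0.0, -0.001, -1.0]]
contact_force: [1.4, 0.1, -1.3]
width: 0.0541
gripper_force: 30.0
```

>>> send_rows([
  [0, 0, 1.5, 0],
  [0, 0, 0, 0],
  [0, 0, 0, 0],
  [0, 0, 0, 0],
  [0, 0, 0, 0],
])

```text
time_s: 23.15
tcp_pos: [0.4314, 0.3129, 0.3523]
tcp_rot: [[0.052, 0.999, -0.002], [0.999, -0.052, -0.001], [-0.001, -0.002, -1.0]]
contact_force: [-0.4, -0.1, -0.8]
width: 0.0535
gripper_force: 30.0
```

>>> send_rows([
  [-0.08, -1.4, 0, 0.01],
  [-0.08, -2.6, 0, 0.01],
  [-0.08, -2.6, 0, 0.01],
  [-0.08, -2.6, 0, 0.01],
  [-0.08, -2.6, 0, 0.01],
])

```text
time_s: 23.57
tcp_pos: [0.4272, 0.1943, 0.3525]
tcp_rot: [[0.001, 1.0, -0.002], [1.0, -0.001, -0.0], [-0.0, -0.002, -1.0]]
contact_force: [0.4, -1.1, -0.9]
width: 0.0541
gripper_force: 30.0
```

>>> send_rows([
  [-0.08, -2.6, 0, 0.01],
  [-0.08, -2.6, 0, 0.01],
  [-0.08, -2.6, 0, 0.01],
  [-0.08, -2.6, 0, 0.01],
  [-0.08, -2.6, 0, 0.01],
])

```text
time_s: 23.98
tcp_pos: [0.4231, 0.0641, 0.3527]
tcp_rot: [[-0.049, 0.999, -0.002], [0.999, 0.049, 0.0], [0.0, -0.002, -1.0]]
contact_force: [0.3, 0.1, -0.6]
width: 0.054
gripper_force: 30.0
```

>>> send_rows([
  [-0.08, -2.6, 0, 0.01],
  [-0.08, -2.6, 0, 0.01],
  [-0.08, -2.6, 0, 0.01],
  [-0.08, -2.6, 0, 0.01],
  [-0.08, -2.6, 0, 0.01],
])

```text
time_s: 24.4
tcp_pos: [0.419, -0.0659, 0.3528]
tcp_rot: [[-0.099, 0.995, -0.001], [0.995, 0.099, 0.001], [0.001, -0.001, -1.0]]
contact_force: [0.2, 0.2, -2.0]
width: 0.0538
gripper_force: 30.0
```

>>> send_rows([
  [-0.08, -2.8, 0, 0.01],
  [-0.08, -2.8, 0, 0.01],
  [-0.08, -2.8, 0, 0.01],
  [-0.08, -2.8, 0, 0.01],
  [-0.08, -2.4, 0, 0],
])

```text
time_s: 24.82
tcp_pos: [0.415, -0.2025, 0.3526]
tcp_rot: [[-0.137, 0.991, -0.001], [0.991, 0.137, 0.001], [0.001, -0.001, -1.0]]
contact_force: [0.3, -0.4, -1.2]
width: 0.054
gripper_force: 30.0
```

>>> send_rows([
  [0, 0, 0, 0],
  [0, 0, -0.5, 0],
  [0, 0, -1, 0],
  [0, 0, -1, 0],
  [0, 0, -1, 0],
])

```text
time_s: 25.23
tcp_pos: [0.4155, -0.1994, 0.3172]
tcp_rot: [[-0.14, 0.99, -0.001], [0.99, 0.14, 0.0], [0.0, -0.001, -1.0]]
contact_force: [-0.0, -0.2, -1.4]
width: 0.0537
gripper_force: 30.0
```

```bash
python3 - <<'E'
from h import *
s=read_state();print(s['time_s'],s['tcp_pos'],s['contact_force'],s['tcp_rot'][:,1])
i,im=snap('wrist','w7')
C=np.array([.4156,-.2073,0]);bx=np.array([np.cos(.143),np.sin(.143),0]);by=np.array([-np.sin(.143),np.cos(.143),0])
q=[proj(i,[C+a*.09*bx+b*.075*by+[0,0,z]])[0].round().tolist() for a,b,z in((1,1,.075),(1,-1,.075),(-1,-1,.038),(-1,1,.038))];print(q)
b=im[:,:,::-1].copy(); cv2.polylines(b,[np.array(q).astype(np.int32).reshape(-1,1,2)],True,(0,0,255)); cv2.imwrite('pics/v7.png',b)
E
```

```text
25.2333 [ 0.41548307 -0.19943427  0.3172105 ] [-0.02564225 -0.24196117 -1.44453499] [ 9.90220724e-01  1.39507919e-01 -6.76336098e-04]
[[454.0, 117.0], [433.0, 310.0], [222.0, 286.0], [206.0, 116.0]]
```

View pics/v7.png

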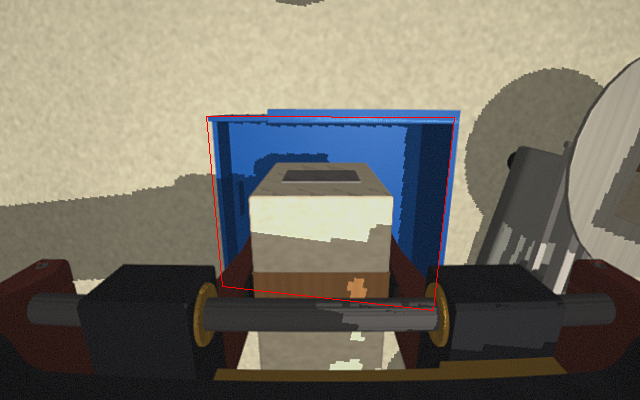

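This was my tenth and last view. The carton is over the bin, and the outline matches the bin rim (208,117)–(459,113) within a few pixels. I'll shift 0.7 cm in −y and lower it.

>>> send_rows([
  [0, -0.4, -1.5, 0],
  [0, -0.3, -2, 0],
  [0, 0, -2, 0],
  [0, 0, -2, 0],
  [0, 0, -1.3, 0],
])

```text
time_s: 25.7
tcp_pos: [0.4152, -0.2067, 0.2286]
tcp_rot: [[-0.139, 0.99, -0.002], [0.99, 0.139, 0.001], [0.001, -0.002, -1.0]]
contact_force: [0.5, 0.4, -1.1]
width: 0.0539
gripper_force: 30.0
```

>>> send_rows([
  [0, 0, -0.5, 0],
  [0, 0, -0.4, 0],
  [0, 0, -0.2, 0],
  [0, 0, 0, 0],
  [0, 0, 0, 0],
])

```text
time_s: 26.12
tcp_pos: [0.416, -0.2075, 0.2202]
tcp_rot: [[-0.138, 0.99, 0.001], [0.99, 0.138, -0.001], [-0.001, 0.001, -1.0]]
contact_force: [-0.5, -0.0, -2.3]
width: 0.0538
gripper_force: 30.0
```

>>> send_rows([
  [0, 0, -0.15, 0],
  [0, 0, -0.15, 0],
  [0, 0, -0.1, 0],
  [0, 0, -0.05, 0],
  [0, 0, 0, 0],
])

```text
time_s: 26.53
tcp_pos: [0.4156, -0.2076, 0.2151]
tcp_rot: [[-0.137, 0.991, -0.0], [0.991, 0.137, -0.0], [-0.0, -0.0, -1.0]]
contact_force: [-0.1, 0.4, -1.7]
width: 0.0538
gripper_force: 30.0
```

>>> send_rows([
  [0, 0, -0.05, 0],
  [0, 0, -0.05, 0],
  [0, 0, -0.05, 0],
  [0, 0, 0, 0],
  [0, 0, 0, 0],
])

```text
time_s: 26.95
tcp_pos: [0.4158, -0.2074, 0.2146]
tcp_rot: [[-0.137, 0.991, -0.0], [0.991, 0.137, -0.001], [-0.001, -0.0, -1.0]]
contact_force: [-4.9, -0.0, 13.6]
width: 0.0536
gripper_force: 30.0
```

Contact with the floor at 13.6 N. I'll release and retreat.

>>> send_rows([
  [0, 0, 0.1, 0],
  [0, 0, 0, 0],
  [0, 0, 0, 0],
  [0, 0, 0, 0],
  [0, 0, 0, 0],
], jaw=0.8)

```text
time_s: 27.37
tcp_pos: [0.4157, -0.2075, 0.2146]
tcp_rot: [[-0.138, 0.99, 0.0], [0.99, 0.138, 0.0], [0.0, 0.0, -1.0]]
contact_force: [0.4, 0.0, -0.4]
width: 0.0785
gripper_force: 0.0
```

>>> send_rows([
  [0, 0, 0.5, 0],
  [0, 0, 2, 0],
  [0, 0, 3, 0],
  [0, 0, 3, 0],
  [0, 0, 3, 0],
])

```text
time_s: 27.78
tcp_pos: [0.4155, -0.2071, 0.331]
tcp_rot: [[-0.139, 0.99, -0.001], [0.99, 0.139, 0.001], [0.001, -0.0, -1.0]]
contact_force: [-0.1, -0.7, -0.2]
width: 0.079
gripper_force: 0.0
```

>>> send_rows([
  [0, 0, 3, 0],
  [0, 0, 3, 0],
  [0, 0, 2, 0],
  [0, 0, 0, 0],
  [0, 0, 0, 0],
])

```text
time_s: 28.2
tcp_pos: [0.4157, -0.2076, 0.4104]
tcp_rot: [[-0.137, 0.991, 0.001], [0.991, 0.137, -0.002], [-0.002, 0.001, -1.0]]
contact_force: [-0.8, -0.7, -0.8]
width: 0.0794
gripper_force: 0.0
```

>>> send_rows([
  [-0.6, -2.8, 0, 0],
  [-0.6, -2.8, 0, 0],
  [-0.6, -2.8, 0, 0],
  [-0.6, -2.8, 0, 0],
  [-0.6, -2.8, 0, 0],
])

```text
time_s: 28.62
tcp_pos: [0.3848, -0.3487, 0.4081]
tcp_rot: [[-0.138, 0.99, -0.002], [0.99, 0.138, 0.001], [0.002, -0.002, -1.0]]
contact_force: [-0.6, 0.3, 1.0]
width: 0.0789
gripper_force: 0.0
```

>>> send_rows([
  [-0.6, -2.8, 0, 0],
  [-0.6, -2.8, 0, 0],
  [-0.6, -2.8, 0, 0],
  [-0.6, -2.8, 0, 0],
  [0, 0, 0, 0],
])

```text
time_s: 29.03
tcp_pos: [0.3588, -0.4651, 0.4067]
tcp_rot: [[-0.131, 0.991, -0.002], [0.991, 0.131, 0.001], [0.002, -0.002, -1.0]]
contact_force: [-0.1, -0.3, -0.1]
width: 0.0791
gripper_force: 0.0
```

```bash
python3 - <<'E'
from h import *
i,im=snap('top','t9'); s=read_state(); print(s['time_s'],s['tcp_pos'],s['contact_force'],s['width'])
hsv=cv2.cvtColor(im[:,:,::-1].copy(),cv2.COLOR_BGR2HSV)
# orange tape in bin & on pan; pale carton in bin
t=cv2.inRange(hsv,(5,90,60),(20,255,255)); 
for n,(y0,y1,x0,x1) in dict(bin=(205,275,325,392),pan=(135,190,305,365)).items():
    k,l,st,c=cv2.connectedComponentsWithStats(t[y0:y1,x0:x1]); print(n,[(st[a].tolist(),(c[a]+[x0,y0]).round().tolist()) for a in range(1,k) if st[a,4]>10])
b=cv2.inRange(hsv,(0,0,110),(60,70,255))[205:275,325:392]; 
sub=cv2.erode(b,None); k,l,st,c=cv2.connectedComponentsWithStats(sub); print([(st[a].tolist()) for a in range(1,k) if st[a,4]>30])
d=cv2.absdiff(cv2.imread('pics/top0.png'),im[:,:,::-1].copy()).max(2)>60
d=d.astype(np.uint8); k,l,st,c=cv2.connectedComponentsWithStats(cv2.morphologyEx(d,cv2.MORPH_OPEN,np.ones((3,3)))); print('diff',[st[a].tolist() for a in range(1,k) if st[a,4]>20])
E
```

```text
29.0833 [ 0.36003278 -0.46220583  0.40705933] [ 0.90396586  0.57922699 -0.4474329 ] 0.07894168477998906
bin [([31, 24, 8, 19, 116], [360.0, 238.0])]
pan [([26, 13, 10, 21, 135], [335.0, 158.0])]
[[0, 0, 67, 70, 1264], [39, 24, 9, 17, 123], [21, 26, 10, 17, 139]]
diff [[100, 131, 70, 117, 4893], [333, 153, 7, 5, 30], [321, 159, 21, 16, 151], [231, 201, 17, 37, 391], [450, 223, 89, 142, 6454], [345, 228, 30, 20, 517], [500, 317, 110, 83, 6917], [246, 379, 8, 16, 79], [327, 383, 90, 17, 976], [461, 394, 20, 6, 75]]
```

```bash
python3 -c "
from plant import *; print(finish_job())"
```

```text
the job is handed in; nothing more can be done
None
```

I handed the job in at about 29 s: the lid stands open on its stop, the full carton is on the sunken load pan, and the short carton is upright in the blue bin; the judge's verdict was not returned.

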